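# Shut and latch the biscuit box

### The arm

A 6-joint arm with a two-finger parallel gripper is mounted at the origin on the work surface. World frame = base frame: x ahead of the robot, y to its left, z up, the work surface at z = 0. Lengths are in mm, angles in rad, forces in N, time in s.
With the tool pointing down it reaches from about 350 to 800 mm from the base axis. Payload 7.3 kg.
Tool frame: the origin (TCP) lies at the very end of the fingers, on their centre line; the grasp point (between the pads) lies 19 mm behind it; z points along the fingers, y is the direction in which the jaws open and shut (so a half turn about z gives the same grasp; the last joint's range is limited). The gripper opens to 85 mm and grips with 20 to 120 N. Pads are 22 mm wide; open, the fingers measure 114 mm over their backs; the gripper's body (76 mm by 85 mm) begins 54 mm behind the grasp point. The pads swing forward as they close: fully open they stand 13 mm farther back than shut.
Start: joints at [-1.396, 0.342, 1.524, -0, 1.275, -0.146], TCP at [165.569, -498.228, 231.322] pointing down, gripper open.
Joint ranges: [-2.53, 2.53], [-0.77, 2.02], [0.04, 2.7], [-1, 4.14], [0.28, 2.66], [-3.11, 3.11]. Speed limits (rad/s): [2.57, 2.57, 3.14, 3.14, 3.14, 3.14].

### API

Orientations are given as a unit quaternion [w, x, y, z].
In Python, from plant import get_state, cams, env gives the robot as it stands.
- The arm moves only by the tool carry_out, never from a script. Its argument "increments" is a list of rows, each a list of 3 entries, a list of its own where there are three numbers: the turn, a rotation vector about the tool's x, y, z scaled (see below), then the shift along the tool's x, y, z scaled (see below), then the opening, from 0 (shut) to 1 (fully open). In form: [[[rx, ry, rz], [x, y, z], hand], ...]. A call has 1 to 12 rows; each row is the pose to reach, as a shift and turn from the pose commanded when the call began, along the tool's axes at that moment; what a row does not reach only later rows make up. The controller multiplies each number of a shift by 12 cm and each number of a turn by 2 rad. A row lasts 1/10 s, in which the tool goes at most 50 mm and 8.59 degrees, less where a joint would pass 70% of its speed; a pose out of reach is approached as far as the arm can. A call with a number of a shift or a turn outside -1 to 1 is refused whole. A call with a gripper value outside its range is refused whole. The fingers move at their own pace and stop on an object; "squeeze" is the grip in N (left out, the last holds). Time passes only in rows, so rows that repeat a pose let the fingers close. It gives the time, the measured TCP pose, the force and the opening at its end, in the units of the state.
- get_state(): the state, without advancing time (a new reading comes with each control period).
- cams.camera(name): name is "scene" or "top" or "wrist"; returns (picture, depth): 384x512x3 uint8, red, green, blue; 384x512 float32, mm along the optical axis (not along the pixel's ray), 0 where there is no reading.
- cams.calibration(name): a dict with "vertical_fov" (degrees; the focal length in pixels is half the picture's height over the tangent of half this angle, whatever the lens; pixels are square), "cx", "cy" (the principal point, pixels), "position" and "rotation" of the camera in the world. Camera axes: x right, y up, looking along -z (the intrinsics and any distortion apply to the point x, -y, -z); pixel columns grow to the right and rows downward; lengths in mm; the calibration is good to about 2 mm. A picture is of the moment at which its call begins: read the wrist's pose just before it. calibration takes no time and is no camera call; for the wrist camera it gives the pose at the moment of the call.
- env.sign_off(): hands the job in, once; it reports no verdict.
The state is a dict: "time": time; "qpos": joint angles; "joint_vel": joint speeds; "joint_torque": joint torques, N m; "position": TCP position; "tool_rot": TCP orientation; "contact_force": force on the tool from outside, world axes, zero at the start; "moment": the same for the moment, N m; "gripper_width": opening from 0.0 (shut) to 1.0 (fully open).
Only numpy, scipy, OpenCV 4.12 (cv2) and the standard library are available. Lean on these libraries where they do the work, as an engineer would, in place of code of your own. Each camera call takes 0.05 s, during which the arm holds its last target.

### The job

Close up the white biscuit box without grasping anything: with the fingertips push its sliding lid fully shut by the blue lip, and then swing the steel latch bar by its red stud fully square across behind the lip, so the lid cannot slide open again. Do not lift, tip or shove the box along the table, and leave the bowl, jar, cutter ring and brush where they are.

Things in the scene. Friction and masses are not known exactly. Their poses are not given: they have to be found in the camera images.
- box: White box, about 4 kg, not fixed (slides if pushed with over some 15 N), 200 (x) x 260 (y) x 110 (z) mm, full of spiral biscuits. Origin: centre of the underside; z up; turned less than 30 degrees from the world axes. Walls 12 mm thick; the side walls (+x, -x) rise to 110 mm, the +y end wall only to 90 mm, so the lid slides out over it towards +y.
- lid (a joint): Slide of the pale plywood lid, m: 0 = fully shut (end stop), growing as it is drawn out along the box's +y; stop at 0.15; starts 0.06 to 0.12. Stays where left; friction about 2.5 N. Plate 172 x 228 x 6 mm between the side walls, upper face 98 mm above the table.
- lip (a point): Centre of the outer face (towards the box's +y) of the blue upright lip on the lid, 114 mm above the table. Lip 100 mm wide (box x), 8 mm thick (box y), from 98 to 130 mm above the table. Pushing this face along the box's -y shuts the lid; shut, it lies at x 0, y +108 mm in the box's frame. Axes as the box's.
- latch (a joint): Hinge of the steel latch bar about a vertical pivot, rad: 0 = bar points along the box's +y, out of the lid's way; grows counter-clockwise seen from above; pi/2 = bar lies across along the box's -x, behind the lip (end stop). Starts -0.3 to 0.25. Stays where left; friction about 0.06 N m, about 1 N at the stud.
- pivot (a point): Pivot of the latch, on the box's +x side wall near its +y end: x +88, y +118 mm in the box's frame, 112 mm above the table (underside of the bar). Bar 16 mm wide, 8 mm thick (112 to 120 mm above the table), reaching 68 mm from the pivot. Axes as the box's.
- stud (a point): Middle of the red upright stud on the latch bar, 55 mm from the pivot along the bar; stud 14 mm in diameter, standing on the bar from 120 to 150 mm above the table; this point is 135 mm above the table. Its y axis runs along the bar away from the pivot.
- bowl: White ceramic bowl, 110 mm across, 55 mm high, loose; leave alone. Origin: centre of the underside.
- jar: Closed jar with a green cap, 64 mm across, 75 mm high, loose; leave alone. Origin: centre of the underside.
- cutter: Copper cutter ring, 70 mm across, 35 mm high, loose; leave alone. Origin: centre of the underside.
- brush: Pastry brush, 190 mm long, lying on the table along its own x axis, loose; leave alone. Origin: underside, near the middle.

How it is judged:
By the outcome, as a careful person would: the job done as asked, in the order asked, and still so for the second after the job is handed in, with the robot touching nothing.
It also fails if it takes over 45 s, if anything falls off the work surface, if the arm or the gripper's body presses on something with over 40 N, if the wrist force passes 120 N, or if a joint passes its speed limit or range.

## Working session

There is one attempt and no reset: what is moved stays moved. The work goes in short steps, Python scripts to look and compute and a tool call to move; the robot and the scene stay as the last step left them, time stands still between calls to the robot, and variables do not carry over. Pictures are saved under pics/ and viewed, and the job is handed in when it is done.

Besides the shell and the picture viewer there is one more tool, called after ">>>" in YAML: its name, and indented under it one key for each argument. carry_out: Moves the arm, as the interface text tells. Its arguments: {"type":"object","properties":{"increments":{"type":"array"},"squeeze":{"type":"number"}},"required":["increments"]}

```bash
mkdir -p pics; ls; python3 - <<'E'
from plant import get_state, cams, env
import cv2, numpy as np
s=get_state(); print(s)
for n in ("scene","top"):
    p,d=cams.camera(n); c=cams.calibration(n); print(n,c)
    cv2.imwrite(f"pics/{n}1.png",p[:,:,::-1]); np.savez(f"{n}1.npz",p=p,d=d,**{k:np.array(v) for k,v in c.items()})
E
```

```text
pics
{'time': 0.0, 'qpos': array([-1.39598862e+00,  3.42739075e-01,  1.52506844e+00, -3.80924346e-05,
        1.27540453e+00, -1.46006277e-01]), 'joint_vel': array([ 4.51413259e-05, -4.76700701e-04,  1.41922548e-04, -1.98656492e-03,
        4.24129800e-04, -6.95178503e-04]), 'joint_torque': array([ 2.19492205e-03, -4.33674717e+01, -2.46008992e+01,  1.40291368e-04,
        7.80021044e-03, -3.11857104e-05]), 'position': array([ 165.48487443, -497.78587107,  230.59953759]), 'tool_rot': array([-8.09345363e-04,  9.87161149e-01,  1.59725422e-01, -2.98746413e-05]), 'contact_force': array([ 0.93304936, -0.20111476,  0.08003603]), 'moment': array([-0.0163717 , -0.0047469 ,  0.01738802]), 'gripper_width': 1.0013921355923823}
scene {'vertical_fov': 43.930383792064404, 'cx': 264.0666839465076, 'cy': 188.48944957896816, 'position': array([1037.73174581,  -86.29084949,  917.54549427]), 'rotation': array([0.69942706, 0.18049075, 0.17440182, 0.66918524])}
top {'vertical_fov': 49.20895886855528, 'cx': 258.2881474447048, 'cy': 196.30066014352852, 'position': array([ 415.64506736,  -82.14912347, 1031.87898178]), 'rotation': array([-0.69522548, -0.0758576 ,  0.05233872,  0.7128589 ])}
```

View pics/scene1.png

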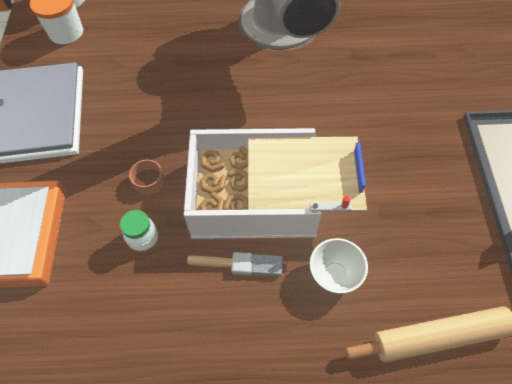

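View pics/top1.png

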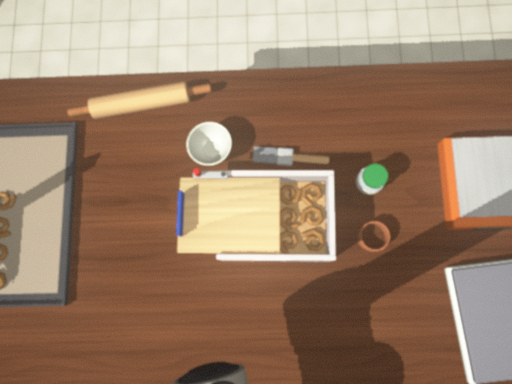

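The scene view shows the lid drawn out, with the blue lip near (360,166), the stud near (346,202) and the pivot near (315,206). In the top view the lip is near (180,213) and the stud near (197,172), and the bowl sits close to the stud. Next I'll measure these.

```bash
cat > h.py <<'E'
import numpy as np, cv2
from scipy.spatial.transform import Rotation as R
def load(n):
    z=np.load(n); return z
def cloud(z):
    d=z['d'];h,w=d.shape;f=h/2/np.tan(np.radians(float(z['vertical_fov']))/2)
    v,u=np.mgrid[:h,:w]
    P=np.stack([(u-z['cx'])/f*d,-(v-z['cy'])/f*d,-d],-1)
    q=z['rotation'];r=R.from_quat([q[1],q[2],q[3],q[0]])
    W=r.apply(P.reshape(-1,3)).reshape(h,w,3)+z['position']
    W[d==0]=np.nan
    return W
def masks(p):
    hsv=cv2.cvtColor(p,cv2.COLOR_RGB2HSV);H,S,V=cv2.split(hsv)
    return dict(blue=(H>105)&(H<130)&(S>130)&(V>60), red=((H<6)|(H>174))&(S>170)&(V>110), green=(H>50)&(H<85)&(S>100))
E
python3 - <<'E'
from h import *
np.set_printoptions(precision=1,suppress=True)
for n in ("scene","top"):
    z=load(n+"1.npz");W=cloud(z);m=masks(z['p'])
    print(n,"table",np.nanpercentile(W[...,2],[5,25,50]))
    for k,mm in m.items():
        vu=np.argwhere(mm); P=W[mm];P=P[~np.isnan(P[:,0])]
        if len(P): print(k,len(P),vu.min(0),vu.max(0),np.median(P,0),P.min(0),P.max(0))
    # side wall tops z~110
    x,y,zz=W[...,0],W[...,1],W[...,2]
    S=z['p'].max(2).astype(int)-z['p'].min(2)
    sel=(zz>104)&(zz<116)&(S<40)
    P=W[sel];r=cv2.minAreaRect(P[:,:2].astype(np.float32));print("rim",len(P),r,np.median(P[:,2]))
    pl=(zz>92)&(zz<103)&(S>40);P=W[pl];print("lid",len(P),cv2.minAreaRect(P[:,:2].astype(np.float32)),np.median(P[:,2]))
E
```

```text
scene table [-2.  -0.1  1.4]
blue 123 [143 357] [184 364] [554.3 120.  130.3] [504.9 116.6 124.6] [599.5 123.9 135.4]
green 602 [210 120] [237 148] [ 636.1 -323.1   75.6] [ 606.7 -351.4   64.2] [ 662.3 -296.4   80.4]
rim 2197 ((348.28363037109375, -41.5234375), (344.6620178222656, 598.4144897460938), 88.25794982910156) 110.11365239354109
lid 7764 ((351.0107421875, -267.8299560546875), (973.0873413085938, 259.17919921875), 55.518272399902344) 98.58559232091085
top table [-750.8   -1.2    1.3]
blue 97 [192 177] [233 181] [551.7 120.3 130.9] [505.7 116.1 127. ] [596.3 124.7 134.3]
red 21 [169 194] [174 198] [637.8  79.1 150.3] [631.7  75.  147.2] [642.3  84.4 154.3]
green 449 [164 364] [186 387] [ 633.7 -324.8   76.4] [ 607.9 -372.7   -0.5] [ 679.9 -297.7   81.9]
rim 1705 ((545.0718994140625, -49.6275634765625), (341.8248596191406, 198.44190979003906), 88.19877624511719) 110.78348897053775
lid 7293 ((548.6923828125, 15.409896850585938), (227.8472442626953, 174.13973999023438), 88.23942565917969) 98.95256143205881
```

```bash
python3 - <<'E'
from h import *
from scipy.optimize import minimize
np.set_printoptions(precision=1,suppress=True)
th0=np.radians(-1.8)
for n in ("scene","top"):
    z=load(n+"1.npz");W=cloud(z);p=z['p'].astype(int)
    S=p.max(2)-p.min(2)
    sel=(W[...,2]>106)&(W[...,2]<115)&(S<45)&(W[...,0]>400)&(W[...,0]<700)&(W[...,1]<150)&(W[...,1]>-280)
    P=W[sel][:,:2]
    for th in (th0,):
        c,s=np.cos(th),np.sin(th)
        L=np.c_[c*P[:,0]+s*P[:,1],-s*P[:,0]+c*P[:,1]]
    print(n,"local rim x pct",np.percentile(L[:,0],[0,1,2,5,95,98,99,100]),"y",np.percentile(L[:,1],[0,1,2,5,95,98,99,100]))
    # -x wall: fit line
    mid=np.median(L[:,0])
    for nm,mm in (("-x",L[:,0]<475),("+x",(L[:,0]>530+80)),):
        q=L[mm]; q=q[(q[:,1]<10)&(q[:,1]>-200)]; 
        if len(q)>10:
            a=np.polyfit(q[:,1],q[:,0],1);print(nm,len(q),"slope deg",np.degrees(a[0]),"x at -90",np.polyval(a,-90),"ymax",L[mm][:,1].max(),"ymin",L[mm][:,1].min())
    q=L[L[:,1]<L[:,1].min()+16]; a=np.polyfit(q[:,0],q[:,1],1);print("-y wall slope",np.degrees(a[0]),"y",np.median(q[:,1]))
    b=W[masks(z['p'])['blue']]; a=np.polyfit(b[:,0],b[:,1],1); print("lip slope deg",np.degrees(np.arctan(a[0])),b.mean(0))
# local map of +x/+y zone of top image heights
E
```

```text
scene local rim x pct [446.6 447.9 448.9 450.6 647.  647.5 647.9 648.6] y [-202.6 -201.7 -201.1 -199.6   41.    53.3  134.6  142. ]
-x 593 slope deg -0.8993445588679674 x at -90 455.5220507459959 ymax 55.98664377466116 ymin -202.20032699176284
+x 775 slope deg 1.9896504577956136 x at -90 641.236842272978 ymax 96.00048483816408 ymin -202.60201621701282
-y wall slope 0.09348522380973137 y -195.55589974291257
lip slope deg -1.910937816976359 [553.3 120.1 130.3]
top local rim x pct [447.1 447.4 447.7 448.6 644.3 644.9 645.  645.6] y [-203.4 -202.8 -202.3 -200.9   42.5  133.9  134.2  138.4]
-x 557 slope deg -1.093866545295591 x at -90 453.81456753319986 ymax 56.77226689491799 ymin -202.81045109367707
+x 507 slope deg 1.9748042703725772 x at -90 638.9296598776194 ymax 67.5205242593133 ymin -202.1088284836967
-y wall slope -0.024376060970562843 y -196.768073840992
lip slope deg -1.8883330430228604 [550.6 120.4 130.9]
```

```bash
python3 - <<'E'
import cv2
a=cv2.imread('pics/top1.png')[110:270,160:345]; cv2.imwrite('pics/topz.png',cv2.resize(a,None,fx=4,fy=3.6,interpolation=cv2.INTER_CUBIC))
E
```

```text
(no output)
```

View pics/topz.png

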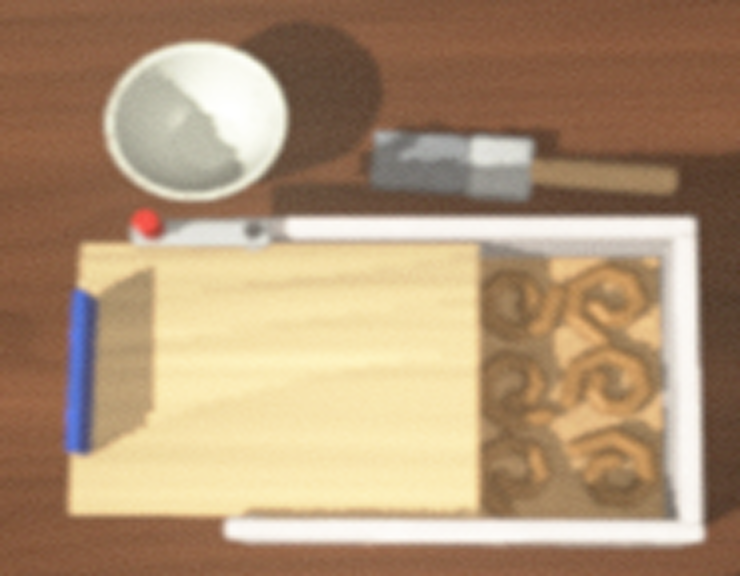

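```bash
cat >> h.py <<'E'
TH=np.radians(-1.8); BC=np.array([547.,-73.])
def b2w(x,y):
    c,s=np.cos(TH),np.sin(TH); l=BC+[x,y]
    return np.array([c*l[0]-s*l[1],s*l[0]+c*l[1]])
def goto(s,x,y,z,yawdeg):
    q=s['tool_rot'];r=R.from_quat([q[1],q[2],q[3],q[0]])
    w=b2w(x,y); t=r.inv().apply(np.array([w[0],w[1],z])-s['position'])
    yaw=TH+np.radians(yawdeg); tr=R.from_euler('z',yaw)*R.from_euler('x',np.pi)
    rv=(r.inv()*tr).as_rotvec()
    return rv/2, t/120
def boxpos(s):
    p=s['position']; c,s_=np.cos(TH),np.sin(TH)
    return np.array([c*p[0]+s_*p[1]-BC[0],-s_*p[0]+c*p[1]-BC[1],p[2]])
E
cat > g.py <<'E'
import sys
from h import *
from plant import get_state
np.set_printoptions(precision=4,suppress=True)
s=get_state(); a=[float(v) for v in sys.argv[1:]]
print(s['time'],"box",boxpos(s),"F",s['contact_force'],"grip",s['gripper_width'])
if a:
  rv,t=goto(s,*a); print("turn",rv,"shift",t)
E
python3 g.py 0 253 231 90
```

```text
0.1 box [-365.9495 -419.4197  230.7043] F [-0.5216 -0.1237  0.6279] grip 0.9982499884042133
turn [-0.0005 -0.0005 -0.6093] shift [ 4.7955 -4.2074  0.0041]
```

>>> carry_out:
  increments:
    - [[0,0,-0.609],[0.958,-0.842,0],0]
    - [[0,0,-0.609],[0.958,-0.842,0],0]
    - [[0,0,-0.609],[0.958,-0.842,0],0]
    - [[0,0,-0.609],[0.958,-0.842,0],0]
    - [[0,0,-0.609],[0.958,-0.842,0],0]
    - [[0,0,-0.609],[0.958,-0.842,0],0]
    - [[0,0,-0.609],[0.958,-0.842,0],0]
    - [[0,0,-0.609],[0.958,-0.842,0],0]
    - [[0,0,-0.609],[0.958,-0.842,0],0]
    - [[0,0,-0.609],[0.958,-0.842,0],0]
  squeeze: 20

```text
time: 1.1
position: [242.7, -365.9, 231.1]
tool_rot: [-0.0, 0.719, 0.695, 0.0]
contact_force: [0.2, -0.3, -0.2]
gripper_width: 0.001
```

```bash
python3 g.py 0 253 231 90
```

```text
1.1 box [-292.8845 -285.1328  231.1174] F [ 0.2447 -0.2751 -0.174 ] grip 0.0010471659146775664
turn [-0.0001 -0.0002 -0.0018] shift [4.4934 2.4242 0.0021]
```

>>> carry_out:
  increments:
    - [[0,0,0],[0.9,0.55,0],0]
    - [[0,0,0],[0.9,0.55,0],0]
    - [[0,0,0],[0.9,0.55,0],0]

```text
time: 1.4
position: [313.0, -257.8, 231.2]
tool_rot: [-0.0, 0.719, 0.695, 0.0]
contact_force: [0.6, -0.9, 1.2]
gripper_width: -0.006
```

>>> carry_out:
  increments:
    - [[0,0,0],[0.9,0.55,0],0]
    - [[0,0,0],[0.9,0.55,0],0]
    - [[0,0,0],[0.9,0.55,0],0]

```text
time: 1.7
position: [382.7, -151.7, 231.3]
tool_rot: [-0.0, 0.719, 0.695, 0.0]
contact_force: [-0.6, -0.7, -0.1]
gripper_width: -0.001
```

>>> carry_out:
  increments:
    - [[0,0,0],[0.9,0.55,0],0]
    - [[0,0,0],[0.9,0.55,0],0]
    - [[0,0,0],[0.9,0.55,0],0]

```text
time: 2.0
position: [452.3, -45.7, 231.3]
tool_rot: [0.0, 0.719, 0.695, 0.0]
contact_force: [1.1, -0.8, -0.2]
gripper_width: 0.001
```

>>> carry_out:
  increments:
    - [[0,0,0],[0.9,0.55,0],0]
    - [[0,0,0],[0.9,0.55,0],0]
    - [[0,0,0],[0.9,0.55,0],0]

```text
time: 2.3
position: [521.8, 60.3, 231.0]
tool_rot: [-0.0, 0.719, 0.695, 0.0]
contact_force: [0.2, -0.5, -0.2]
gripper_width: 0.001
```

>>> carry_out:
  increments:
    - [[0,0,0],[0.9,0.22,0],0]
    - [[0,0,0],[0.9,0.22,0],0]
    - [[0,0,0],[0.9,0.22,0],0]

```text
time: 2.6
position: [550.7, 168.7, 230.6]
tool_rot: [-0.001, 0.718, 0.696, 0.0]
contact_force: [-0.4, 0.1, 0.3]
gripper_width: -0.001
```

```bash
python3 g.py 0 253 108 90; python3 - <<'E'
from plant import cams
from h import *
n='top'
p,d=cams.camera(n);c=cams.calibration(n);cv2.imwrite("pics/top2.png",p[:,:,::-1])
p,d=cams.camera('wrist');cv2.imwrite("pics/w2.png",p[:,:,::-1])
E
```

```text
2.6 box [ -1.8587 258.9169 230.6336] F [-0.3825  0.1099  0.304 ] grip -0.0007962549619065587
turn [-0.0001 -0.0006  0.    ] shift [-0.0506  0.0158  1.0219]
```

View pics/w2.png

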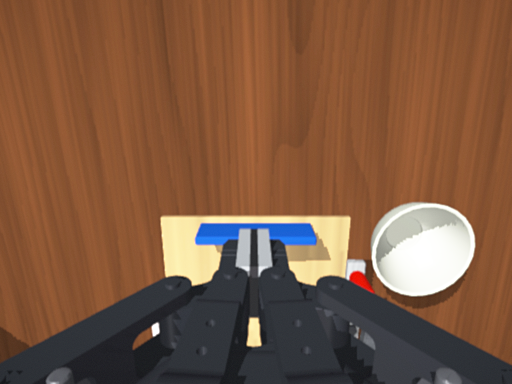

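>>> carry_out:
  increments:
    - [[0,0,0],[0,0.015,1.0],0]
    - [[0,0,0],[0,0.015,1.0],0]
    - [[0,0,0],[0,0.015,1.0],0]
    - [[0,0,0],[0,0.015,1.0],0]

```text
time: 3.1
position: [549.7, 162.1, 108.0]
tool_rot: [-0.002, 0.719, 0.695, -0.003]
contact_force: [-0.2, -0.1, 0.5]
gripper_width: -0.001
```

```bash
python3 g.py 0 225 108 90; python3 - <<'E'
from plant import cams
from h import *
n='top'
p,d=cams.camera('scene');cv2.imwrite("pics/s3.png",cv2.resize(p[100:260,250:420,::-1],None,fx=4,fy=3.5))
E
```

```text
3.1 box [ -2.6195 252.2768 108.0243] F [-0.1876 -0.0997  0.5007] grip -0.00116197086643847
turn [-0.0037  0.001  -0.0019] shift [-0.2272  0.0227  0.0005]
```

View pics/s3.png

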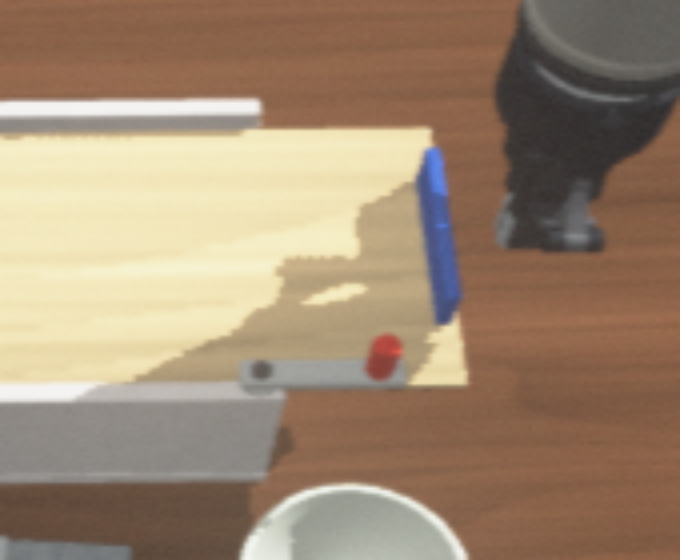

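>>> carry_out:
  increments:
    - [[0,0,0],[-0.1,0.02,0],0]
    - [[0,0,0],[-0.18,0.02,0],0]
    - [[0,0,0],[-0.23,0.02,0],0]
    - [[0,0,0],[-0.27,0.02,0],0]
    - [[0,0,0],[-0.31,0.02,0],0]
    - [[0,0,0],[-0.36,0.02,0],0]
    - [[0,0,0],[-0.41,0.02,0],0]
    - [[0,0,0],[-0.46,0.02,0],0]

```text
time: 3.95
position: [552.8, 108.8, 111.3]
tool_rot: [0.0, 0.718, 0.696, 0.0]
contact_force: [1.6, 3.2, 1.9]
gripper_width: -0.001
```

```bash
python3 g.py 0 130 108 90
```

```text
3.95 box [  2.1301 199.0632 111.3201] F [1.6212 3.2167 1.8876] grip -0.0014828598366484634
turn [ 0.0001 -0.     -0.0001] shift [-0.5755 -0.0176  0.0276]
```

>>> carry_out:
  increments:
    - [[0,0,0],[-0.05,0,0],0]
    - [[0,0,0],[-0.1,0,0],0]
    - [[0,0,0],[-0.15,-0.01,0],0]
    - [[0,0,0],[-0.2,-0.01,0],0]
    - [[0,0,0],[-0.25,-0.01,0],0]
    - [[0,0,0],[-0.3,-0.01,0],0]
    - [[0,0,0],[-0.35,-0.01,0],0]
    - [[0,0,0],[-0.4,-0.01,0],0]
    - [[0,0,0],[-0.45,-0.01,0],0]
    - [[0,0,0],[-0.5,-0.01,0],0]

```text
time: 4.95
position: [549.6, 48.6, 111.2]
tool_rot: [-0.0, 0.718, 0.696, -0.0]
contact_force: [2.6, 3.4, -1.2]
gripper_width: -0.004
```

```bash
python3 g.py 0 119 108 90; python3 - <<'E'
from plant import cams
from h import *
p,d=cams.camera('scene');cv2.imwrite("pics/s4.png",cv2.resize(p[100:260,170:420,::-1],None,fx=3,fy=3))
E
```

```text
4.95 box [  0.7594 138.8477 111.1694] F [ 2.5669  3.4426 -1.2182] grip -0.003982648066280856
turn [-0.0001  0.     -0.0003] shift [-0.1654 -0.0062  0.0264]
```

View pics/s4.png

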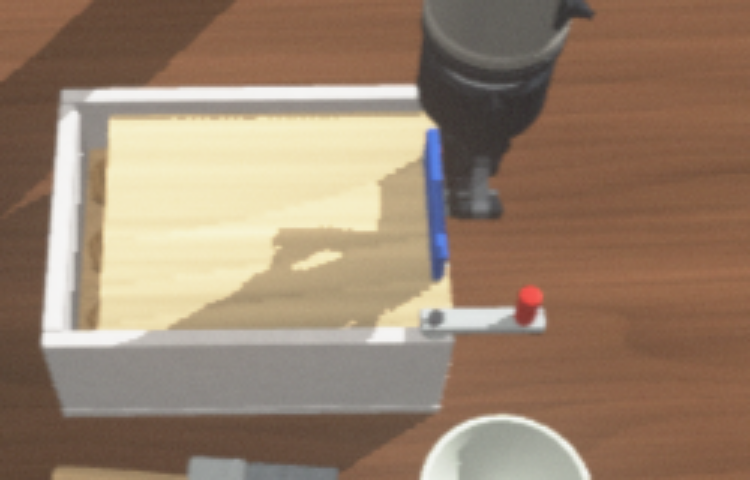

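The lid has slid most of the way and the box hasn't moved. I'll push slowly toward the stop.

>>> carry_out:
  increments:
    - [[0,0,0],[-0.03,0,0],0]
    - [[0,0,0],[-0.06,0,0],0]
    - [[0,0,0],[-0.09,0,0],0]
    - [[0,0,0],[-0.11,0,0],0]
    - [[0,0,0],[-0.125,0,0],0]
    - [[0,0,0],[-0.13,0,0],0]

```text
time: 5.6
position: [548.9, 33.3, 111.2]
tool_rot: [-0.0, 0.718, 0.696, -0.0]
contact_force: [-0.2, 2.9, -0.2]
gripper_width: -0.001
```

>>> carry_out:
  increments:
    - [[0,0,0],[-0.008,0,0],0]
    - [[0,0,0],[-0.016,0,0],0]

```text
time: 5.8
position: [548.9, 31.6, 111.2]
tool_rot: [-0.0, 0.718, 0.696, -0.0]
contact_force: [0.7, 3.2, -1.0]
gripper_width: -0.003
```

```bash
python3 g.py 0 119 108 90
```

```text
5.8 box [  0.5966 121.8404 111.1707] F [ 0.6854  3.2434 -1.0243] grip -0.0025136311920003636
turn [-0.0003  0.     -0.0002] shift [-0.0237 -0.0049  0.0264]
```

>>> carry_out:
  increments:
    - [[0,0,0],[-0.008,0,0],0]
    - [[0,0,0],[-0.008,0,0],0]

```text
time: 6.0
position: [548.9, 30.5, 111.2]
tool_rot: [-0.0, 0.718, 0.696, -0.0]
contact_force: [0.1, 2.0, -0.6]
gripper_width: 0.001
```

>>> carry_out:
  increments:
    - [[0,0,0],[-0.006,0,0],0]
    - [[0,0,0],[-0.006,0,0],0]

```text
time: 6.2
position: [548.8, 29.9, 111.2]
tool_rot: [-0.0, 0.718, 0.696, -0.0]
contact_force: [-0.1, 1.7, -1.9]
gripper_width: 0.002
```

>>> carry_out:
  increments:
    - [[0,0,0],[-0.006,0,0],0]
    - [[0,0,0],[-0.006,0,0],0]

```text
time: 6.4
position: [548.8, 29.2, 111.2]
tool_rot: [-0.0, 0.718, 0.696, -0.0]
contact_force: [-0.4, 2.9, -0.8]
gripper_width: -0.002
```

>>> carry_out:
  increments:
    - [[0,0,0],[-0.006,0,0],0]
    - [[0,0,0],[-0.006,0,0],0]

```text
time: 6.6
position: [548.8, 29.2, 111.2]
tool_rot: [-0.001, 0.718, 0.696, 0.0]
contact_force: [-0.5, 5.0, -1.7]
gripper_width: 0.003
```

>>> carry_out:
  increments:
    - [[0,0,0],[-0.006,0,0],0]
    - [[0,0,0],[-0.006,0,0],0]

```text
time: 6.8
position: [548.8, 29.2, 111.2]
tool_rot: [-0.001, 0.718, 0.696, 0.001]
contact_force: [-0.3, 8.7, -1.7]
gripper_width: 0.0
```

```bash
python3 g.py 0 119 108 90
```

```text
6.8 box [  0.6266 119.3778 111.2212] F [-0.2518  8.6554 -1.6622] grip 0.00043199069982835595
turn [-0.0001 -0.0011 -0.0004] shift [-0.0032 -0.0052  0.0268]
```

The lid stalled against its end stop at 8.7 N, with the TCP at box y 119.4 where 108 + about 11 is expected. I'll back off, lift and go round to the stud.

>>> carry_out:
  increments:
    - [[0,0,0],[0.2,0,0],0]
    - [[0,0,0],[0.4,0,0],0]
    - [[0,0,0],[0.4,0,-0.3],0]
    - [[0,0,0],[0.4,0,-0.55],0]
    - [[0,0,0],[0.4,0,-0.55],0]

```text
time: 7.3
position: [553.2, 75.4, 181.9]
tool_rot: [0.004, 0.718, 0.696, 0.003]
contact_force: [-0.4, 0.6, 0.6]
gripper_width: 0.006
```

>>> carry_out:
  increments:
    - [[0,0,0.785],[0.05,0.98,0],0]
    - [[0,0,0.785],[0.05,0.98,0],0]
    - [[0,0,0.785],[0.05,0.98,0],0]
    - [[0,0,0.785],[0.05,0.98,0],0]
    - [[0,0,0.785],[0.05,0.98,0],0]
    - [[0,0,0.785],[0.05,0.98,0],0]
    - [[0,0,0.785],[0.05,0.98,0],0]
    - [[0,0,0.785],[0.05,0.98,0],0]
    - [[0,0,0.785],[0.05,0.98,0],0]
    - [[0,0,0.785],[0.05,0.98,0],0]
    - [[0,0,0.785],[0.05,0.98,0],0]
    - [[0,0,0.785],[0.05,0.98,0],0]

```text
time: 8.5
position: [668.2, 77.3, 176.6]
tool_rot: [0.0, 1.0, -0.016, -0.0]
contact_force: [0.2, 0.2, -0.9]
gripper_width: -0.006
```

```bash
python3 g.py 123 173 128 0; python3 - <<'E'
from plant import cams
from h import *
np.set_printoptions(precision=1,suppress=True)
for n in('scene','top'):
    p,d=cams.camera(n);c=cams.calibration(n);cv2.imwrite(f"pics/{n}5.png",p[:,:,::-1]);np.savez(f"{n}5.npz",p=p,d=d,**c)
    z=load(f"{n}5.npz");W=cloud(z)
    for k,m in masks(p).items():
        P=W[m]; 
        if len(P): print(n,k,len(P),np.median(P,0))
E
```

```text
8.5 box [118.4373 171.2855 176.5916] F [ 0.2388  0.2259 -0.8752] grip -0.005900137263086035
turn [ 0.0004  0.0002 -0.0003] shift [ 0.0382 -0.0146  0.4049]
scene blue 118 [nan nan nan]
scene green 579 [ 636.3 -323.9   75.5]
top blue 83 [542.1  13.  130.9]
top red 15 [636.7  77.6 151. ]
top green 408 [nan nan nan]
```

View pics/scene5.png

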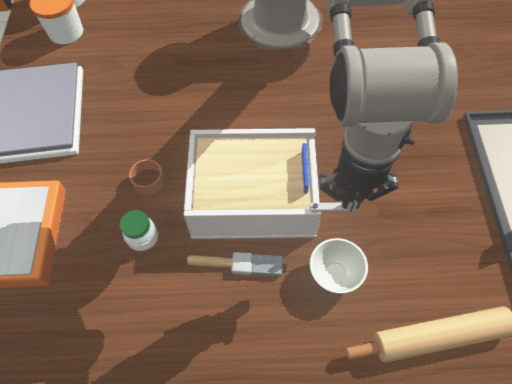

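View pics/top5.png

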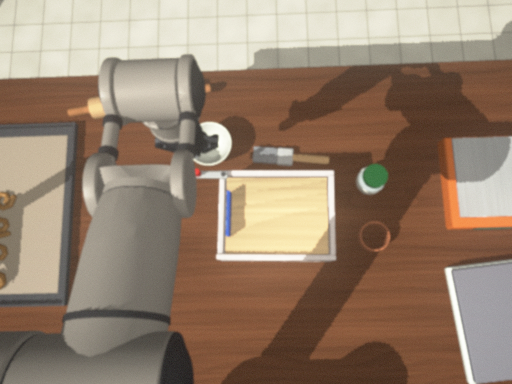

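Views: the lid is shut (blue lip at about (228,212) in the top view), the box outline hasn't moved, and the stud is still at about (197,172). Next I'll descend beside the stud.

>>> carry_out:
  increments:
    - [[0,0,0],[0.035,-0.015,0.2],0]
    - [[0,0,0],[0.035,-0.015,0.4],0]
    - [[0,0,0],[0.035,-0.015,0.4],0]
    - [[0,0,0],[0.035,-0.015,0.4],0]

```text
time: 9.0
position: [672.5, 79.5, 129.3]
tool_rot: [0.0, 1.0, -0.015, -0.0]
contact_force: [0.5, -0.2, 0.9]
gripper_width: -0.0
```

```bash
python3 g.py 106 173 128 0; python3 - <<'E'
from h import *
from plant import get_state
b=boxpos(get_state())
for ph in range(0,96,8):
    a=np.radians(ph);d,l=18.4,55
    X=88+d*np.cos(a)-l*np.sin(a);Y=118+d*np.sin(a)+l*np.cos(a)
    print(ph,round(-a/2,3),round((X-b[0])/120,3),round(-(Y-b[1])/120,3))
E
```

```text
9.0 box [122.6458 173.5679 129.3248] F [ 0.5014 -0.2409  0.9188] grip -0.00013749901123311626
turn [0.0001 0.0003 0.0005] shift [-0.1387  0.0046  0.0111]
0 -0.0 -0.135 0.005
8 -0.07 -0.201 -0.012
16 -0.14 -0.268 -0.02
24 -0.209 -0.335 -0.018
32 -0.279 -0.402 -0.007
40 -0.349 -0.466 0.013
48 -0.419 -0.527 0.042
56 -0.489 -0.583 0.08
64 -0.559 -0.633 0.124
72 -0.628 -0.677 0.176
80 -0.698 -0.713 0.232
88 -0.768 -0.741 0.294
```

>>> carry_out:
  increments:
    - [[0,0,0],[-0.07,0.005,0],0]
    - [[0,0,0],[-0.135,0.005,0],0]
    - [[0,0,-0.07],[-0.201,-0.012,0],0]
    - [[0,0,-0.14],[-0.268,-0.02,0],0]
    - [[0,0,-0.209],[-0.335,-0.018,0],0]
    - [[0,0,-0.279],[-0.402,-0.007,0],0]
    - [[0,0,-0.279],[-0.402,-0.007,0],0]

```text
time: 9.7
position: [624.1, 82.0, 130.9]
tool_rot: [0.0, 0.965, 0.261, 0.001]
contact_force: [0.2, -0.1, 1.0]
gripper_width: -0.003
```

```bash
python3 g.py; python3 - <<'E'
from plant import cams
from h import *
p,d=cams.camera('scene');cv2.imwrite("pics/s6.png",cv2.resize(p[100:260,250:420,::-1],None,fx=4,fy=3.5))
E
```

```text
9.7 box [ 74.2512 174.549  130.8554] F [ 0.1519 -0.0561  0.9502] grip -0.0026384934202389513
```

View pics/s6.png

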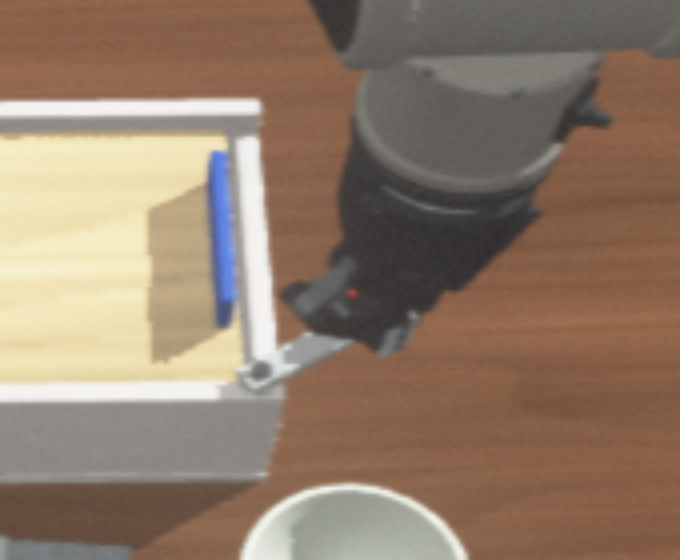

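The bar has turned about 30° with the stud held behind the fingers, so the sweep continues.

```bash
python3 - <<'E'
from h import *
def c(ph):
    a=np.radians(ph);d,l=18.4,55
    return np.array([88+d*np.cos(a)-l*np.sin(a),118+d*np.sin(a)+l*np.cos(a)])
a=np.radians(32)
for ph in list(range(40,90,8))+[84,88,90,92]:
    v=c(ph)-c(32)
    print(ph,round(-np.radians(ph-32)/2,3),round(v@[np.cos(a),np.sin(a)]/120,3),round(v@[np.sin(a),-np.cos(a)]/120,3))
E
```

```text
40 -0.07 -0.065 -0.017
48 -0.14 -0.132 -0.025
56 -0.209 -0.2 -0.023
64 -0.279 -0.266 -0.012
72 -0.349 -0.33 0.009
80 -0.419 -0.391 0.038
88 -0.489 -0.448 0.075
84 -0.454 -0.42 0.055
88 -0.489 -0.448 0.075
90 -0.506 -0.461 0.085
92 -0.524 -0.474 0.096
```

>>> carry_out:
  increments:
    - [[0,0,-0.07],[-0.065,-0.017,0],0]
    - [[0,0,-0.14],[-0.132,-0.025,0],0]
    - [[0,0,-0.209],[-0.2,-0.023,0],0]
    - [[0,0,-0.279],[-0.266,-0.012,0],0]
    - [[0,0,-0.349],[-0.33,0.009,0],0]
    - [[0,0,-0.419],[-0.391,0.038,0],0]
    - [[0,0,-0.454],[-0.42,0.055,0],0]
    - [[0,0,-0.506],[-0.43,0.061,0],0]
    - [[0,0,-0.506],[-0.43,0.061,0],0]

```text
time: 10.65
position: [583.8, 49.6, 129.9]
tool_rot: [0.0, 0.719, 0.695, 0.0]
contact_force: [0.5, -0.6, -0.3]
gripper_width: 0.002
```

```bash
python3 g.py 33 136.4 131 90; python3 - <<'E'
from plant import cams
from h import *
p,d=cams.camera('scene');cv2.imwrite("pics/s7.png",cv2.resize(p[100:260,250:420,::-1],None,fx=4,fy=3.5))
E
```

```text
10.65 box [ 34.9416 140.8735 129.8844] F [ 0.5001 -0.6122 -0.3261] grip 0.002049415513186171
turn [ 0.0005  0.     -0.0015] shift [-0.0373 -0.0161 -0.0093]
```

View pics/s7.png

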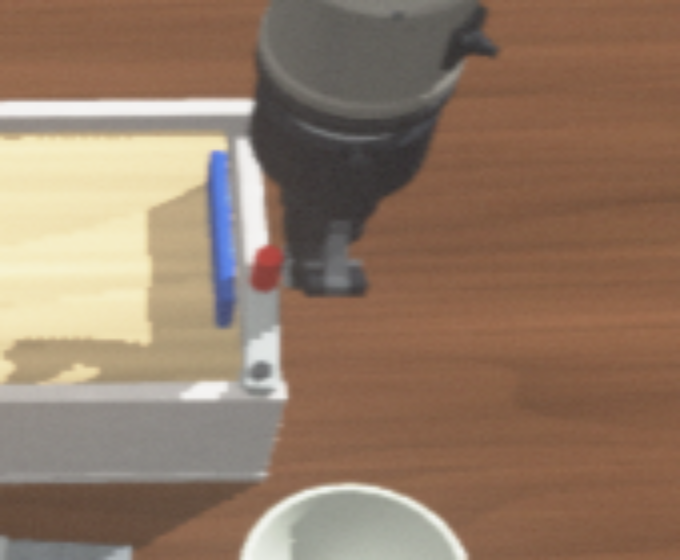

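The bar is nearly square behind the lip. I'll press along box -y in small steps until it meets the end stop.

>>> carry_out:
  increments:
    - [[0,0,0],[-0.01,0,0],0]
    - [[0,0,0],[-0.02,0,0],0]
    - [[0,0,0],[-0.02,0,0],0]

```text
time: 11.0
position: [583.4, 47.3, 129.3]
tool_rot: [0.0, 0.719, 0.695, 0.0]
contact_force: [-0.2, 0.9, 1.3]
gripper_width: -0.002
```

>>> carry_out:
  increments:
    - [[0,0,0],[-0.01,0,0],0]
    - [[0,0,0],[-0.01,0,0],0]

```text
time: 11.2
position: [583.2, 46.0, 129.2]
tool_rot: [0.0, 0.718, 0.696, -0.0]
contact_force: [-0.1, 0.3, 1.4]
gripper_width: -0.001
```

>>> carry_out:
  increments:
    - [[0,0,0],[-0.008,0,0],0]
    - [[0,0,0],[-0.008,0,0],0]

```text
time: 11.4
position: [583.1, 45.1, 129.2]
tool_rot: [-0.0, 0.718, 0.696, -0.0]
contact_force: [-0.6, 1.2, 0.9]
gripper_width: -0.003
```

```bash
python3 g.py 33 136.4 131 90
```

```text
11.4 box [ 34.439  136.4118 129.238 ] F [-0.5551  1.152   0.8584] grip -0.002726494838022929
turn [-0.0001 -0.     -0.0004] shift [-0.0001 -0.012  -0.0147]
```

>>> carry_out:
  increments:
    - [[0,0,0],[-0.006,0,0],0]
    - [[0,0,0],[-0.006,0,0],0]

```text
time: 11.6
position: [583.2, 45.0, 129.3]
tool_rot: [-0.0, 0.718, 0.696, 0.0]
contact_force: [-0.4, 5.3, 1.0]
gripper_width: -0.001
```

>>> carry_out:
  increments:
    - [[0,0,0],[-0.006,0,0],0]
    - [[0,0,0],[-0.006,0,0],0]

```text
time: 11.8
position: [583.1, 44.9, 129.3]
tool_rot: [-0.001, 0.718, 0.696, 0.001]
contact_force: [-0.7, 7.4, 0.6]
gripper_width: -0.002
```

>>> carry_out:
  increments:
    - [[0,0,0],[-0.005,0,0],0]
    - [[0,0,0],[-0.005,0,0],0]

```text
time: 12.0
position: [583.1, 44.8, 129.3]
tool_rot: [-0.001, 0.718, 0.696, 0.001]
contact_force: [-0.5, 9.3, 0.7]
gripper_width: -0.005
```

The latch stalled on its end stop at about 9 N, with the TCP at box y 136.2 against an expected 136.4. I'll retract and check.

>>> carry_out:
  increments:
    - [[0,0,0],[0.15,0,0],0]
    - [[0,0,0],[0.5,0,0],0]
    - [[0,0,0],[0.9,0,-0.3],0]
    - [[0,0,0],[0.95,0,-0.95],0]
    - [[0,0,0],[0.95,0,-0.95],0]
    - [[0,0,0],[0.95,0,-0.95],0]
    - [[0,0,0],[0.95,0,-0.95],0]

```text
time: 12.7
position: [587.1, 156.7, 243.7]
tool_rot: [0.001, 0.718, 0.696, 0.0]
contact_force: [-0.3, -0.0, -0.7]
gripper_width: -0.003
```

```bash
python3 g.py; python3 - <<'E'
from plant import cams
from h import *
np.set_printoptions(precision=1,suppress=True)
for n in('scene','top'):
    p,d=cams.camera(n);c=cams.calibration(n);cv2.imwrite(f"pics/{n}8.png",p[:,:,::-1]);np.savez(f"{n}8.npz",p=p,d=d,**c)
    W=cloud(load(f"{n}8.npz"));W0=cloud(load(f"{n}1.npz"));
    for k,m in masks(p).items():
        P=W[m]; P=P[~np.isnan(P[:,0])]
        if len(P):
            q=np.median(P,0); l=R.from_euler('z',-TH).apply(q)[:2]-BC; print(n,k,len(P),q,"box",l)
    S=p.max(2).astype(int)-p.min(2)
    for A,pp in((W0,load(f"{n}1.npz")['p']),(W,p)):
        S=pp.max(2).astype(int)-pp.min(2)
        L=R.from_euler('z',-TH).apply(A.reshape(-1,3)).reshape(A.shape)-[*BC,0]
        s=(abs(L[...,2]-110.5)<4.5)&(S<45)&(abs(L[...,0])<115)&(L[...,1]<100)&(L[...,1]>-150)
        P=L[s];print(n,"rim x",np.percentile(P[:,0],[1,99]),"ymin",np.percentile(P[:,1],1))
a=cv2.imread('pics/scene8.png')[100:260,170:420]; cv2.imwrite('pics/s8z.png',cv2.resize(a,None,fx=3,fy=3,interpolation=cv2.INTER_CUBIC))
E
```

```text
12.7 box [ 34.8698 248.0787 243.7128] F [-0.2587 -0.0054 -0.6664] grip -0.0028576289930858675
scene blue 96 [544.2  13.  130.2] box [ -3.4 103.1]
scene green 594 [ 636.8 -323.    75.5] box [  99.7 -229.8]
scene rim x [-98.9 100.8] ymin -128.79172255893218
scene rim x [-98.7 100.9] ymin -128.69446690669236
top blue 74 [536.3  13.1 130.8] box [-11.4 102.9]
top red 17 [579.9  27.6 151.1] box [ 31.8 118.8]
top green 435 [ 634.1 -323.7   76.5] box [  97.  -230.6]
top rim x [-99.4  98. ] ymin -129.8651565849804
top rim x [-99.4  98.1] ymin -129.67954510068597
```

View pics/s8z.png

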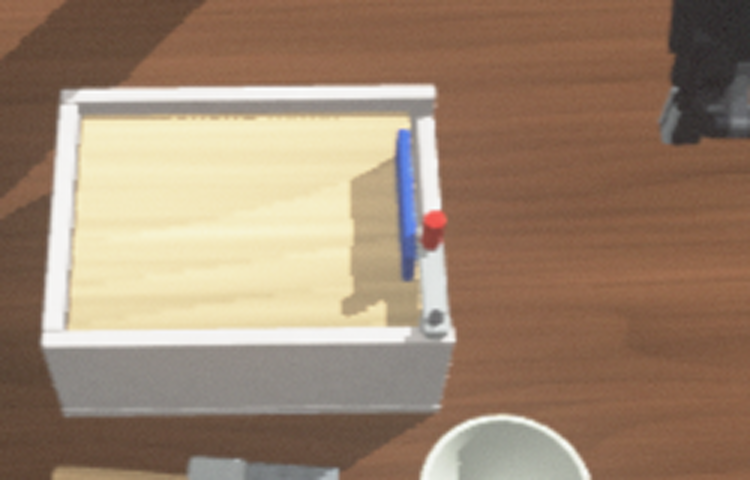

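View pics/top8.png

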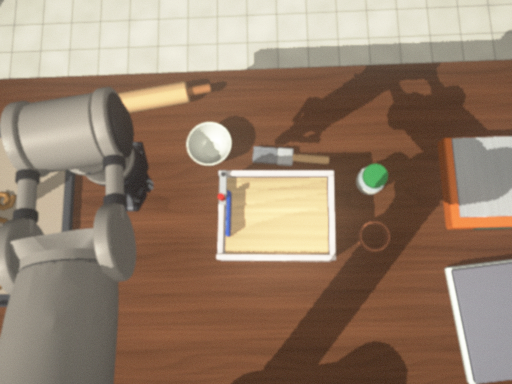

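The lip is shut and the bar lies square behind it (stud at (221,197) in the top view). The box and the loose things are where they were, and the arm is clear.

```bash
python3 -c "
from plant import env
print(env.sign_off())"
```

```text
the job is handed in; nothing more can be done
None
```

The biscuit box is closed and latched, and the job is handed in at about 13 s of the 45 s allowed. The fingers stayed shut the whole time and nothing was grasped.

- **Lid:** I pushed the blue lip shut until it stalled on its end stop at about 9 N. In the last pictures the lip's middle lies at y about 103 mm in the box's frame; 104 is expected when shut.
- **Latch:** I then swept the red stud round until the bar stalled on its end stop at about 9 N. The stud reads (32, 119) mm in the box's frame; (33, 118) is expected when square across.
- **Box:** The rim positions before and after agree within about 0.3 mm, so it did not shift.
- **Loose things:** The bowl, jar, cutter and brush look unmoved in the last pictures. I measured only the jar, and its cap had moved no more than about 1 mm, which is within the noise.
- **Disagreement:** The lip's sideways position in the last pictures read 3 mm off in one view and 11 mm in the other. I think this is because part of the lip was hidden or missed by the colour mask, since the lid can only slide along the box.

The arm was clear of everything when I handed the job in, with the force reading near zero.

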